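Open the tool chest by its concealed push catch

TASK

The lid of the wooden tool chest has no handle: a concealed push plate of the same wood, let almost flush into the flat ledge panel along the chest's near side, releases it, and can be found by feeling along the panel. Find the plate and press it in with the fingertips until the lid springs ajar by itself, then let the plate come back out and take the hand clear. Leave the battery, glue bottle, turned finial and screwdriver where they are.

Things in the scene. Friction and masses are not known exactly. Their poses are not given: they have to be found in the camera images.
- panel_mid (a point): Middle of the chest's flat ledge panel, on its top face, 100 mm above the bench. x: level, across the panel towards the lid; y: level, along it; z up. Panel visible x +-36, y +-85 mm, solid and rigid but for one push plate; around it a frame 6 mm higher (12 mm wide strips along the long sides, flat caps from y = +-85 to +-200). The chest is fixed.
- catch (a joint): Travel of the push plate, straight down: 0 at rest (face 2 mm below the panel), 0.005 m fully in. Plate 51 x 51 mm, square to the panel, in a 54 x 54 mm opening; its centre is at x = 0 and anywhere in y = +-52 mm of panel_mid: to be felt or seen. Sprung: moves from 2 N, fully in at about 6 N, returns by itself; frees the lid at about 0.004 m.
- lid (a joint): Opening angle of the chest's lid: about 0 rad latched shut, 0.30 rad sprung ajar (near edge 53 mm higher). Spans x = +51 to +228 mm of panel_mid, hinged at its far edge, its top 6 mm above the panel. Once the plate is pressed in, its own spring opens it within about 1 s and keeps it there; it cannot be pulled up while latched.
- battery: Small block battery, 47 x 26 x 17 mm, lying loose on one of the ledge's end caps, 135 mm or more from the panel's middle; origin at the centre of its underside. Leave alone.
- glue: White plastic glue bottle, 56 mm across, 150 mm high, standing on the bench at one end of the chest; origin at the centre of its underside. Leave alone.
- finial: Turned wooden finial, 56 mm across at its foot, 105 mm high, standing on the bench at the other end of the chest; origin at the centre of its underside. Leave alone.
- screwdriver: Screwdriver lying on the bench in front of the chest, on the robot's side, roughly parallel to the ledge; under 40 mm high, about 0.2 m long; origin near the middle of its length. Leave alone.

How it is judged:
By the outcome, as a careful person would: the job done as asked, in the order asked, and still so for the second after the job is handed in, with the robot touching nothing.
It also fails if it takes over 48 s, if anything falls off the work surface, if the arm or the gripper's body presses on something with over 40 N, if the wrist force passes 120 N, or if a joint passes its speed limit or range.

ROBOT

A 6-joint arm with a two-finger parallel gripper is mounted at the origin on the work surface. World frame = base frame: x ahead of the robot, y to its left, z up, the work surface at z = 0. Lengths are in mm, angles in rad, forces in N, time in s.
With the tool pointing down it reaches from about 250 to 775 mm from the base axis. Payload 8.9 kg.
Tool frame: the origin (TCP) lies at the centre of the arm's flange, where the gripper is bolted on; the fingertips stand 173 mm ahead of it and the grasp point (between the pads) lies 155 mm ahead of it; z points along the fingers, y is the direction in which the jaws open and shut (so a half turn about z gives the same grasp; the last joint's range is limited). The gripper opens to 85 mm and grips with 20 to 120 N. Pads are 22 mm wide; open, the fingers measure 114 mm over their backs; the gripper's body (76 mm by 85 mm) begins 54 mm behind the grasp point. The pads swing forward as they close: fully open they stand 13 mm farther back than shut.
Start: joints at [-1.298, 0.291, -0.153, 1.127, 0, 1.431], TCP at [210.138, -481.11, 404.705] pointing down, gripper open.
Joint ranges: [-2.52, 2.52], [-0.91, 1.74], [-1.3, 1.37], [-1.96, 2.02], [-1.52, 1.47], [-3.14, 3.14]. Speed limits (rad/s): [2.22, 2.22, 2.79, 3.14, 3.14, 3.14].

INTERFACE

Orientations are given as [roll, pitch, yaw] about the fixed x, y, z axes, in that order (R = Rz(yaw) Ry(pitch) Rx(roll)).
In Python, from plant import get_obs, camera, workorder gives the robot as it stands. The module is installed in compiled form; this text tells all that it offers.
- The arm moves only by the shell command python3 -m jog 'ROWS' [FORCE]. ROWS is JSON, a list of rows, each a list of 3 entries, a list of its own where there are three numbers: the finger opening in mm, from 0 to 85.4, then the shift along the tool's x, y, z in units of 30 mm (1.0 is 30 mm), then the turn about the tool's z in units of 10 degrees (1.0 is 10 degrees). In form: [[jaw, [dx, dy, dz], yaw], ...]. A call has exactly 5 rows; each row is the pose to reach, as a shift and turn from the pose measured when the call began, along the tool's axes at that moment; what a row does not reach only later rows make up. A row lasts 1/8 s, in which the tool goes at most 62.5 mm and 10.7 degrees, less where a joint would pass 70% of its speed; a pose out of reach is approached as far as the arm can. A call with a gripper value outside its range is refused whole. The fingers move at their own pace and stop on an object; FORCE is the grip in N (left out, the last holds). Time passes only in rows, so rows that repeat a pose let the fingers close, or fill a call up. It gives the time, the measured TCP pose, the force and the opening at its end, in the units of the state.
- get_obs(): the state, without advancing time (a new reading comes with each control period).
- camera(name): name is "scene" or "top" or "wrist"; returns a dict with "frame" (384x512x3 uint8, red, green, blue), "mtx" (3x3 intrinsics, pixels), "k1" (the pictures are not rectified: a ray, as slopes to the right and down, at radius r is drawn at 1 + k1 r^2 times it, then the intrinsics apply), "origin" and "attitude" of the camera in the world; the wrist camera has in their place "tool_from_camera" (4x4, takes a point from camera to tool coordinates, whose origin is the TCP and whose axes are the flange's). Camera axes: x right, y up, looking along -z (the intrinsics and any distortion apply to the point x, -y, -z); pixel columns grow to the right and rows downward; lengths in mm; the calibration is good to about 2 mm. A picture is of the moment at which its call begins: read the wrist's pose just before it. There is no depth.
- workorder.job_done(): hands the job in, once; it reports no verdict.
The state is a dict: "t": time; "q": joint angles; "qd": joint speeds; "effort": joint torques, N m; "ee_pos": TCP position; "tcp_rot": TCP orientation; "ft_force": force on the tool from outside, world axes, zero at the start; "torque": the same for the moment, N m; "gripper_width": opening from 0.0 (shut) to 1.0 (fully open).
Only numpy, scipy, OpenCV 4.12 (cv2) and the standard library are available. Lean on these libraries where they do the work, as an engineer would, in place of code of your own. Each camera call takes 0.05 s, during which the arm holds its last target.

## Working session

There is one attempt and no reset: what is moved stays moved. The work goes in short steps, Python scripts to look and compute and a shell command to move; the robot and the scene stay as the last step left them, time stands still between calls to the robot, and variables do not carry over. Pictures are saved under pics/ and viewed, and the job is handed in when it is done.

```bash
mkdir -p pics; ls; python3 - <<'E'
from plant import get_obs, camera
import cv2
o=get_obs(); print({k:(v if not hasattr(v,'round') else v) for k,v in o.items()})
for n in ("scene","top","wrist"):
    c=camera(n); cv2.imwrite(f"pics/{n}0.png",c["frame"][:,:,::-1])
    print(n,c["mtx"],c["k1"],c.get("origin"),c.get("attitude"),c.get("tool_from_camera"))
E
```

```text
pics
{'t': 0.0, 'q': array([-1.29829290e+00,  2.91265652e-01, -1.54057546e-01,  1.12670567e+00,
       -2.88881318e-05,  1.43148126e+00]), 'qd': array([-1.97848816e-04,  1.43187751e-03, -1.30182026e-03,  1.70501428e-03,
        4.41904085e-05, -4.32245654e-04]), 'effort': array([-2.43999231e-03, -5.37145042e+01,  3.31370437e+01,  1.60504470e-02,
       -3.38319614e-04,  3.68351118e-05]), 'ee_pos': array([ 210.08526993, -480.92405426,  404.16543886]), 'tcp_rot': array([-3.14036804e+00, -1.42548743e-04,  4.11818432e-01]), 'ft_force': array([ 1.33366653,  0.95559351, -0.4128958 ]), 'torque': array([-0.00244228, -0.00490087, -0.00919625]), 'gripper_width': 1.000904653498981}
scene [[398.49729517   0.         259.68999618]
 [  0.         398.49729517 186.08307622]
 [  0.           0.           1.        ]] -0.05057680534159866 [1430.50315159  187.01587901  864.56804753] [8.23932966e-01 1.59142984e-03 1.74382553e+00] None
top [[489.63656634   0.         253.58127827]
 [  0.         489.63656634 191.42970319]
 [  0.           0.           1.        ]] -0.16414591349911345 [ 499.7817403    36.62743299 1216.3481029 ] [ 0.12363043 -0.0181557  -1.54992491] None
wrist [[309.67156915   0.         257.31352869]
 [  0.         309.67156915 191.33900085]
 [  0.           0.           1.        ]] -0.019427006519856026 None None [[-7.77784840e-04  9.54373596e-01  2.98614190e-01  7.62566574e+01]
 [ 9.99999349e-01  9.91598529e-04 -5.64511417e-04 -1.22018804e-01]
 [-8.34860182e-04  2.98613556e-01 -9.54373746e-01  3.07001455e+01]
 [ 0.00000000e+00  0.00000000e+00  0.00000000e+00  1.00000000e+00]]
```

View pics/scene0.png

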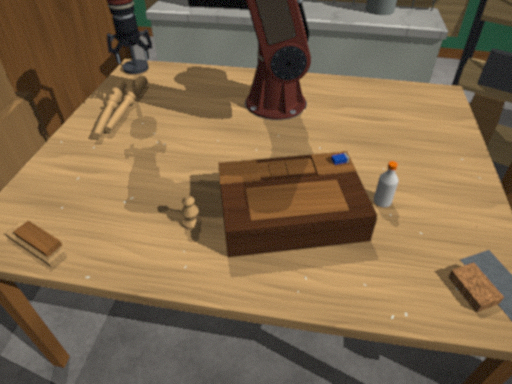

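View pics/top0.png

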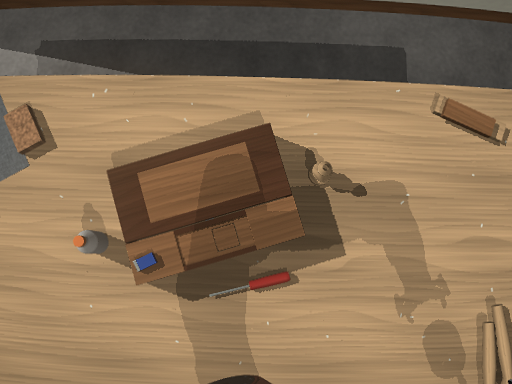

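View pics/wrist0.png

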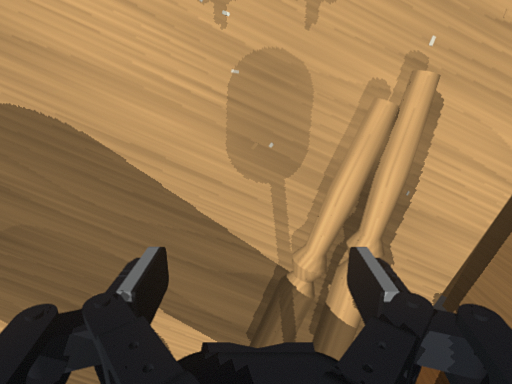

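The top view shows the chest, with a square outline in the panel near (226,236). The battery is at (146,262), the screwdriver at (250,285), the glue bottle at (90,241) and the finial at (322,172). I'll enlarge it and measure.

```bash
cat > h.py <<'E'
import numpy as np, cv2
from scipy.spatial.transform import Rotation as R
def ray(c,uv,pose=None):
    K=np.array(c["mtx"]); d=np.array([(uv[0]-K[0,2])/K[0,0],(uv[1]-K[1,2])/K[1,1]])
    s=d.copy()
    for _ in range(20): s=d/(1+c["k1"]*(s@s))
    v=np.array([s[0],-s[1],-1.])
    if "origin" in c and c["origin"] is not None:
        return np.array(c["origin"]),R.from_euler('xyz',c["attitude"]).apply(v)
    T=np.array(c["tool_from_camera"]); Rt=R.from_euler('xyz',pose[1])
    return np.array(pose[0])+Rt.apply(T[:3,3]),Rt.apply(T[:3,:3]@v)
def plane(c,uv,z,pose=None):
    o,d=ray(c,uv,pose); return o+d*(z-o[2])/d[2]
def proj(c,P,pose=None):
    P=np.array(P,float)
    if c.get("origin") is not None: p=R.from_euler('xyz',c["attitude"]).inv().apply(P-c["origin"])
    else:
        T=np.array(c["tool_from_camera"]); p=R.from_euler('xyz',pose[1]).inv().apply(P-pose[0]); p=T[:3,:3].T@(p-T[:3,3])
    s=np.array([p[0],-p[1]])/-p[2]; s=s*(1+c["k1"]*(s@s)); K=np.array(c["mtx"])
    return K[:2,:2]@s+K[:2,2]
E
python3 - <<'E'
import cv2
a=cv2.imread("pics/top0.png")[180:300,100:310]; cv2.imwrite("pics/topz.png",cv2.convertScaleAbs(cv2.resize(a,None,fx=3.8,fy=3.8,interpolation=cv2.INTER_CUBIC),alpha=1.6))
a=cv2.imread("pics/scene0.png")[145:215,210:380]; cv2.imwrite("pics/scenez.png",cv2.convertScaleAbs(cv2.resize(a,None,fx=4.7,fy=4.7,interpolation=cv2.INTER_CUBIC),alpha=1.6))
E
```

```text
(no output)
```

View pics/topz.png

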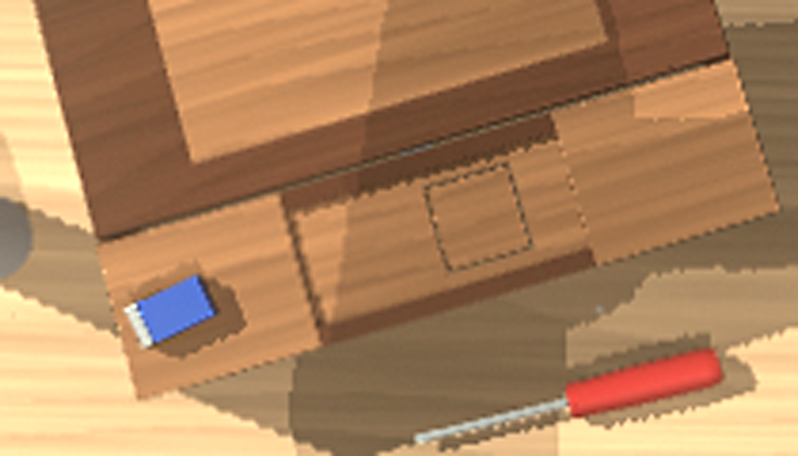

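View pics/scenez.png

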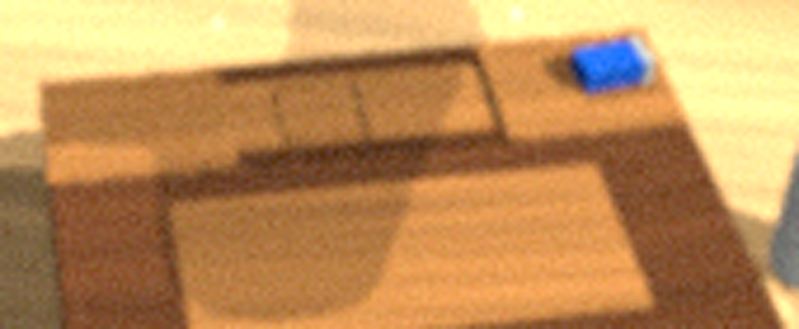

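The plate outline is visible in the zoomed view, with corners at (428,188), (508,166), (531,245) and (450,269).

```bash
python3 - <<'E'
from plant import *
from h import *
c=camera("top"); s=camera("scene")
def f(z): return [100+(z[0]+.5)/3.8-.5,180+(z[1]+.5)/3.8-.5]
def g(z): return [210+(z[0]+.5)/4.7-.5,145+(z[1]+.5)/4.7-.5]
P=[plane(c,f(z),99)for z in[(428,188),(508,166),(531,245),(450,269)]]
P=np.array(P);print(P.round(1),P.mean(0)); print(np.linalg.norm(np.roll(P,-1,0)-P,axis=1))
L=np.array([plane(c,f(z),106)for z in[(104,240),(140,398),(778,210),(733,58)]]);print(L.round(1))
print(np.linalg.norm(np.roll(L,-1,0)-L,axis=1))
d=L[2]-L[1];print('yaw along',np.degrees(np.arctan2(d[1],d[0])),np.degrees(np.arctan2(*(P[1]-P[0])[[1,0]])),np.degrees(np.arctan2(*(P[2]-P[3])[[1,0]])))
Q=np.array([plane(c,f(z),100)for z in[(320,342),(592,265),(285,197),(553,115)]]);print('panel',Q.round(1),Q.mean(0))
# two view heights
def tri(a,b):
    o1,d1=ray(c,a);o2,d2=ray(s,b);A=np.stack([d1,-d2],1);t=np.linalg.lstsq(A,o2-o1,rcond=None)[0]
    return ((o1+t[0]*d1+o2+t[1]*d2)/2).round(1),np.linalg.norm(o1+t[0]*d1-o2-t[1]*d2).round(1)
print('ledge corners',tri(f((778,210)),g((42,85))),tri(f((140,398)),g((642,30))))
print('plate corners',tri(f((450,269)),g((355,80))),tri(f((531,245)),g((275,88))))
print('plate far',tri(f((428,188)),g((368,140))))
print('battery',plane(c,f((170,310)),123))
E
```

```text
[[550.3 111.6  99. ]
 [564.7  64.   99. ]
 [517.7  49.   99. ]
 [502.2  97.1  99. ]] [533.73228876  80.41698452  99.        ]
[49.7657657  49.30952955 50.46790643 50.24238736]
[[513.8 304.8 106. ]
 [420.6 279.3 106. ]
 [541.4 -98.1 106. ]
 [632.2 -70.  106. ]]
[ 96.59281275 396.27578788  95.13553742 393.06241486]
yaw along -72.26174342244178 -73.26992859304097 -72.20411205079853
panel [[456.9 173.4 100. ]
 [506.5  12.3 100. ]
 [542.8 197.4 100. ]
 [595.9  37.6 100. ]] [525.51917095 105.18164901 100.        ]
ledge corners (array([541.1, -96.7, 104.3]), np.float64(3.2)) (array([420.5, 280.5, 106.2]), np.float64(2.4))
plate corners (array([501.9,  99. , 103.9]), np.float64(4.4)) (array([517.4,  50.4, 103. ]), np.float64(2.9))
plate far (array([550.2, 113.8,  96.6]), np.float64(4.0))
battery [473.77638283 259.66980183 123.        ]
```

The plate comes out square, about 50 mm, at roughly (534, 80), which is 26 mm along the panel from its middle. Next I move above it.

```bash
python3 -m jog '[[0,[1.6,-1.2,0],0],[0,[3.2,-2.4,0],0],[0,[4.8,-3.6,0],0],[0,[6.4,-4.8,0],0],[0,[8.0,-6.0,0],0]]' 40
python3 -m jog '[[0,[1.6,-1.2,0],0],[0,[3.2,-2.4,0],0],[0,[4.8,-3.6,0],0],[0,[6.4,-4.8,0],0],[0,[8.0,-6.0,0],0]]'
```

```text
t: 0.88
ee_pos: [358.6, -218.3, 404.7]
tcp_rot: [-3.142, -0.0, 0.411]
ft_force: [1.3, -1.3, -0.7]
gripper_width: 0.003
t: 1.5
ee_pos: [507.3, 44.7, 404.9]
tcp_rot: [3.141, -0.001, 0.412]
ft_force: [2.3, -1.6, -0.6]
gripper_width: -0.002
```

```bash
python3 -m jog '[[0,[0.6,-0.4,0],0.3],[0,[1.12,-0.76,0],0.6],[0,[1.12,-0.76,0],0.6],[0,[1.12,-0.76,0],0.6],[0,[1.12,-0.76,0],0.6]]'
python3 - <<'E'
from plant import *
import cv2,pickle
o=get_obs();c=camera("wrist");pickle.dump((o,c),open("w1.pkl","wb"))
print(o["ee_pos"],o["tcp_rot"])
cv2.imwrite("pics/w1.png",cv2.convertScaleAbs(cv2.resize(c["frame"][:,:,::-1],None,fx=1.5,fy=1.5,interpolation=cv2.INTER_CUBIC),alpha=1.5))
E
```

```text
t: 2.12
ee_pos: [528.6, 78.3, 405.0]
tcp_rot: [3.141, -0.001, 0.307]
ft_force: [-0.2, 0.2, -0.5]
gripper_width: -0.003
[528.63124406  78.30380911 405.03621041] [ 3.14121266e+00 -7.12427381e-04  3.06509001e-01]
```

View pics/w1.png

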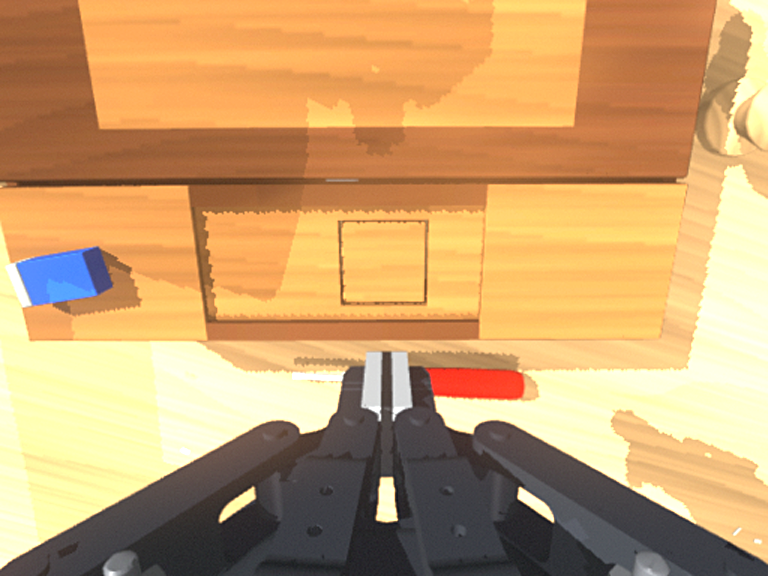

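The wrist view shows the plate outline with corners at (340,221), (428,221), (426,303) and (341,302). The fingertips are shut at (386,360) and the battery is well off at (60,277).

```bash
python3 - <<'E'
import pickle
from h import *
o,c=pickle.load(open("w1.pkl","rb"));p=(o["ee_pos"],o["tcp_rot"])
u=lambda z:[(z[0]+.5)/1.5-.5,(z[1]+.5)/1.5-.5]
P=np.array([plane(c,u(z),99,p)for z in[(340,221),(428,221),(426,303),(341,302)]]);print(P.round(1),P.mean(0),np.linalg.norm(np.roll(P,-1,0)-P,axis=1))
Q=np.array([plane(c,u(z),103,p)for z in[(192,186),(486,186),(479,339),(206,339)]]);print(Q.round(1),Q.mean(0))
d=P[1]-P[0];print(np.degrees(np.arctan2(d[1],d[0])))
d=Q[1]-Q[0];print(np.degrees(np.arctan2(d[1],d[0])))
# height via second view: top camera rays
import sys
from plant import camera
t=camera("top");f=lambda z:[100+(z[0]+.5)/3.8-.5,180+(z[1]+.5)/3.8-.5]
for a,b in zip([(340,221),(428,221),(426,303),(341,302)],[(428,188),(508,166),(531,245),(450,269)]):
    o1,d1=ray(c,u(a),p);o2,d2=ray(t,f(b));k=np.linalg.lstsq(np.stack([d1,-d2],1),o2-o1,rcond=None)[0];print(((o1+k[0]*d1+o2+k[1]*d2)/2).round(1))
C=P.mean(0);ax=np.array([.953,.303])
tgt=C[:2]-5*ax;y=p[1][2];d=tgt-p[0][:2]
print(tgt,(d@[np.cos(y),np.sin(y)])/30,(d@[np.sin(y),-np.cos(y)])/30)
E
```

```text
[[550.6 113.9  99. ]
 [566.3  64.   99. ]
 [517.1  48.3  99. ]
 [501.7  99.4  99. ]] [533.92927697  81.37680042  99.        ] [52.35206091 51.65008397 53.34807848 50.98211852]
[[545.3 200.5 103. ]
 [596.   39.3 103. ]
 [505.6   9.1 103. ]
 [453.3 174.5 103. ]] [525.03014998 105.8530079  103.        ]
-72.49622015018385
-72.53836393302166
[550.3 112.9  97. ]
[565.3  63.7  93.9]
[517.7  48.9 101.3]
[502.1  98.2  99.4]
[529.16427697  79.86180042] 0.032609527544169466 -0.04415147961919941
```

Both views agree within 1 mm and give a plate height of about 98 mm. I'm descending to about 7 mm above the plate.

```bash
python3 -m jog '[[0,[0.03,-0.04,1.2],0],[0,[0.03,-0.04,2.6],0],[0,[0.03,-0.04,3.8],0],[0,[0.03,-0.04,4.2],0],[0,[0.03,-0.04,4.2],0]]'
python3 -m jog '[[0,[0,0,0.04],0],[0,[0,0,0.08],0],[0,[0,0,0.12],0],[0,[0,0,0.16],0],[0,[0,0,0.16],0]]'
```

```text
t: 2.85
ee_pos: [529.4, 79.6, 279.2]
tcp_rot: [3.141, -0.0, 0.306]
ft_force: [0.2, -0.3, 0.4]
gripper_width: -0.002
t: 3.48
ee_pos: [529.3, 79.6, 274.4]
tcp_rot: [3.141, -0.0, 0.306]
ft_force: [0.7, 0.9, -0.0]
gripper_width: 0.0
```

```bash
python3 -m jog '[[0,[0,0,0.03],0],[0,[0,0,0.05],0],[0,[0,0,0.07],0],[0,[0,0,0.09],0],[0,[0,0,0.1],0]]'
python3 -m jog '[[0,[0,0,0.01],0],[0,[0,0,0.02],0],[0,[0,0,0.03],0],[0,[0,0,0.04],0],[0,[0,0,0.04],0]]'
```

```text
t: 4.1
ee_pos: [529.3, 79.6, 271.5]
tcp_rot: [3.141, -0.0, 0.306]
ft_force: [-1.0, 1.0, 3.4]
gripper_width: -0.001
t: 4.72
ee_pos: [529.3, 79.6, 270.6]
tcp_rot: [3.141, -0.001, 0.306]
ft_force: [-2.4, -0.3, 6.3]
gripper_width: -0.002
```

```bash
python3 -m jog '[[0,[0,0,0.01],0],[0,[0,0,0.02],0],[0,[0,0,0.03],0],[0,[0,0,0.03],0],[0,[0,0,0.03],0]]'
python3 - <<'E'
from plant import *
import cv2
c=camera("scene");cv2.imwrite("pics/s2.png",cv2.resize(c["frame"][120:270,190:420,::-1],None,fx=3.4,fy=3.4))
o=get_obs();print(o["t"],o["ee_pos"],o["ft_force"])
E
```

```text
t: 5.35
ee_pos: [529.2, 79.6, 270.1]
tcp_rot: [3.141, -0.001, 0.306]
ft_force: [-2.8, 0.6, 7.2]
gripper_width: 0.001
5.4 [529.23417542  79.61670152 270.13473334] [-3.69784245  0.04378048  6.58285347]
```

View pics/s2.png

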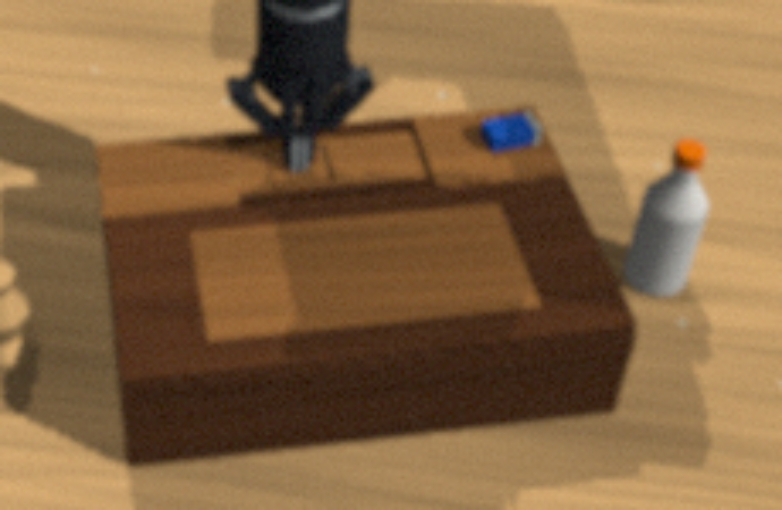

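The lid is still latched and the fingertips are on the plate at (300,165). The force is rising steadily, so I keep pressing.

```bash
python3 -m jog '[[0,[0,0,0.02],0],[0,[0,0,0.04],0],[0,[0,0,0.06],0],[0,[0,0,0.06],0],[0,[0,0,0.06],0]]'
python3 -m jog '[[0,[0,0,0.02],0],[0,[0,0,0.04],0],[0,[0,0,0.05],0],[0,[0,0,0.05],0],[0,[0,0,0.05],0]]'
python3 - <<'E'
from plant import *
import cv2
c=camera("scene");cv2.imwrite("pics/s3.png",cv2.resize(c["frame"][120:270,190:420,::-1],None,fx=3.4,fy=3.4))
o=get_obs();print(o["t"],o["ee_pos"],o["ft_force"])
E
```

```text
t: 6.02
ee_pos: [529.2, 79.6, 268.8]
tcp_rot: [3.141, -0.001, 0.306]
ft_force: [-2.6, -0.0, 7.2]
gripper_width: 0.004
t: 6.65
ee_pos: [529.2, 79.6, 267.4]
tcp_rot: [3.141, -0.001, 0.306]
ft_force: [-1.4, -0.8, 4.5]
gripper_width: 0.002
6.7 [529.20395302  79.63211031 267.4059722 ] [-1.69955879  0.06965629  5.97864705]
```

View pics/s3.png

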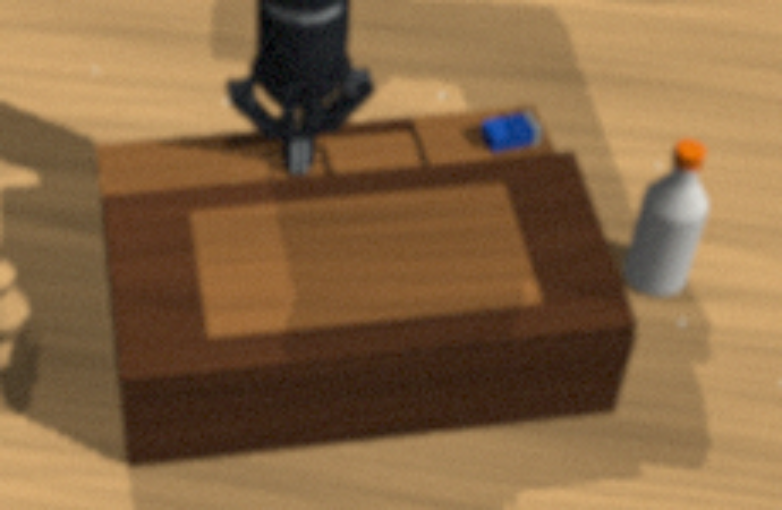

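The near edge of the lid has lifted, from about y=215 to y=190 in this view. I hold while it finishes opening, then retreat straight up.

```bash
python3 -m jog '[[0,[0,0,0.01],0],[0,[0,0,0.01],0],[0,[0,0,0.01],0],[0,[0,0,0.01],0],[0,[0,0,0.01],0]]'
python3 -m jog '[[0,[0,0,-0.05],0],[0,[0,0,-0.15],0],[0,[0,0,-0.3],0],[0,[0,0,-0.5],0],[0,[0,0,-0.8],0]]'
python3 -m jog '[[0,[-0.2,0,-0.8],0],[0,[-0.6,0,-2.0],0],[0,[-1.0,0,-3.2],0],[0,[-1.4,0,-4.2],0],[0,[-1.4,0,-4.2],0]]'
python3 - <<'E'
from plant import *
import cv2,pickle
o=get_obs();c=camera("wrist");pickle.dump((o,c),open("w2.pkl","wb"))
cv2.imwrite("pics/w4.png",cv2.convertScaleAbs(cv2.resize(c["frame"][:,:,::-1],None,fx=1.5,fy=1.5),alpha=1.5))
c=camera("scene");cv2.imwrite("pics/s4.png",cv2.resize(c["frame"][120:270,170:420,::-1],None,fx=3.2,fy=3.2))
c=camera("top");cv2.imwrite("pics/t4.png",c["frame"][:,:,::-1])
print(o["t"],o["ee_pos"],o["ft_force"])
E
```

```text
t: 7.32
ee_pos: [529.2, 79.7, 267.2]
tcp_rot: [3.141, -0.001, 0.306]
ft_force: [-0.3, -0.4, 4.8]
gripper_width: -0.002
t: 7.95
ee_pos: [529.1, 79.6, 291.6]
tcp_rot: [3.141, -0.001, 0.306]
ft_force: [-1.0, -0.3, 0.3]
gripper_width: 0.001
t: 8.57
ee_pos: [489.0, 66.9, 420.2]
tcp_rot: [3.14, -0.005, 0.306]
ft_force: [0.2, -0.2, 0.6]
gripper_width: -0.003
8.575 [489.01863004  66.90156183 420.24773565] [ 0.23595755 -0.20609301  0.62070296]
```

View pics/s4.png

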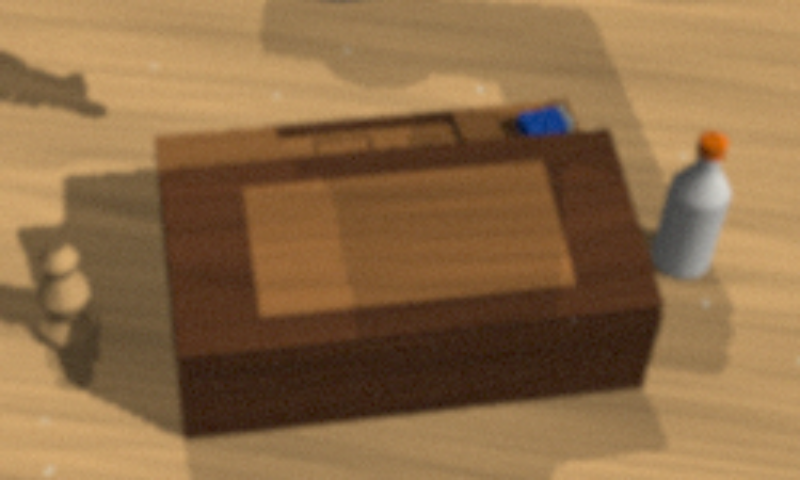

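View pics/w4.png

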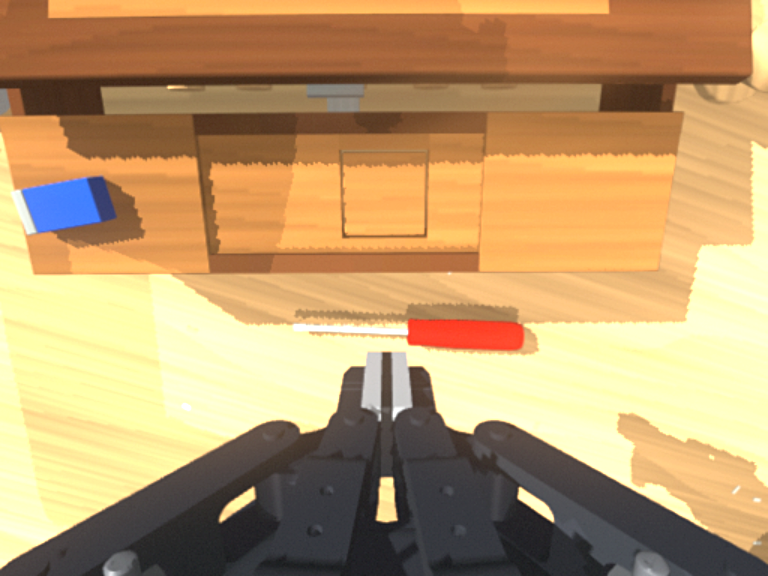

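View pics/t4.png

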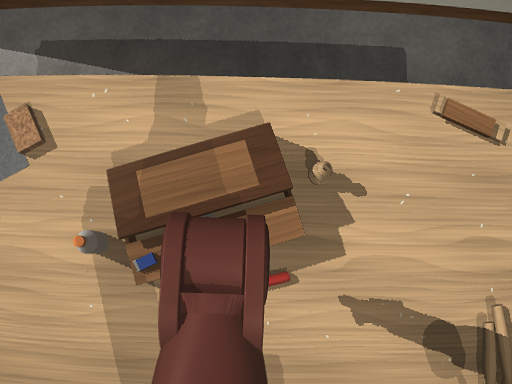

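The lid stands ajar with the gap visible, the plate is out, and nothing else has moved. I check the lid height from two views and confirm it stays steady.

```bash
python3 -m jog '[[0,[0,0,-0.2],0],[0,[0,0,-0.2],0],[0,[0,0,-0.2],0],[0,[0,0,-0.2],0],[0,[0,0,-0.2],0]]'
python3 - <<'E'
from plant import *
from h import *
s=camera("scene");t=camera("top")
cv2.imwrite("pics/s5.png",cv2.resize(s["frame"][120:270,170:420,::-1],None,fx=3.2,fy=3.2))
a=cv2.imread("pics/s4.png").astype(int);b=cv2.imread("pics/s5.png").astype(int)
print('scene change over 0.6s: mean abs',abs(a-b)[120:].mean())
g=lambda z:[170+(z[0]+.5)/3.2-.5,120+(z[1]+.5)/3.2-.5]
for A,B in(((291,188),(158,168)),((118,236),(609,130))):
    o1,d1=ray(t,A);o2,d2=ray(s,g(B));k=np.linalg.lstsq(np.stack([d1,-d2],1),o2-o1,rcond=None)[0]
    print('lid near corner',((o1+k[0]*d1+o2+k[1]*d2)/2).round(1),np.linalg.norm(o1+k[0]*d1-o2-k[1]*d2).round(1))
t0=cv2.imread("pics/top0.png");t1=t["frame"][:,:,::-1]
for n,f in(("blue",lambda i:(i[:,:,0].astype(int)-i[:,:,2]>80)),("orange/red",lambda i:(i[:,:,2].astype(int)-i[:,:,1]>110))):
    for i in(t0,t1):
        m=f(i).astype(np.uint8);_,_,st,ce=cv2.connectedComponentsWithStats(m);print(n,[(x[4],y.round(1)) for x,y in zip(st[1:],ce[1:]) if x[4]>15])
print(get_obs()["ft_force"])
E
```

```text
t: 9.35
ee_pos: [488.9, 67.0, 423.0]
tcp_rot: [3.141, -0.0, 0.306]
ft_force: [-0.3, -1.2, -0.9]
gripper_width: 0.002
scene change over 0.6s: mean abs 2.1496921296296296
lid near corner [641.6 -62.9 156.9] 2.7
lid near corner [527.2 313.3 159.2] 1.4
blue [(np.int32(46), array([148.9, 259.3]))]
blue []
orange/red []
orange/red []
[ 0.07685279  0.16985096 -0.45630449]
```

```bash
python3 - <<'E'
import pickle
from h import *
for f in("w1.pkl","w2.pkl"):
    o,c=pickle.load(open(f,"rb"));p=(o["ee_pos"],o["tcp_rot"]);i=cv2.cvtColor(c["frame"],cv2.COLOR_RGB2HSV)
    for n,lo,hi,z in(("battery",(105,150,40),(130,255,255),123),("screwdriver handle",(0,200,90),(4,255,255),20)):
        m=cv2.inRange(i,lo,hi);_,_,st,ce=cv2.connectedComponentsWithStats(m);k=1+st[1:,4].argmax();print(f,n,st[k,4],plane(c,ce[k],z,p).round(1))
from plant import workorder
workorder.job_done()
E
```

```text
w1.pkl battery 1333 [476.  257.6 123. ]
w1.pkl screwdriver handle 1105 [437.6 -32.   20. ]
w2.pkl battery 1307 [475.3 257.1 123. ]
w2.pkl screwdriver handle 1340 [434.2 -22.8  20. ]
the job is handed in; nothing more can be done
```

The lid is sprung ajar, the plate is back out, and the hand is clear. I handed the job in at about 9.5 s, and no verdict was reported.

I found the plate as a faint square outline in the top and wrist views, which agreed within 1 mm. It lies about 26 mm from the panel's middle, at (534, 81). I pressed it with the closed fingertips with no more than about 7 N until the lid sprang, held briefly, then rose straight up and backed off.

**Last checks**
- **Lid:** the near corners measured 157 and 159 mm high from two views, against 159 expected. The lid looked steady over the last 0.7 s.
- **Plate:** after release, the wrist picture showed its outline as before. I did not measure its height again.
- **Robot:** the force reading was about zero, with the fingertips about 150 mm above the panel.
- **Battery:** its position was unchanged within 1 mm.
- **Glue bottle and finial:** they looked unchanged in the pictures. I did not measure them.

**Checks that failed or disagreed**
- **Screwdriver:** its handle centre came out about 10 mm different between the two wrist views. In the first view the fingers hid the left end of the handle. The arm was never near it, so I take the difference as that hidden end.
- **Top-camera colour comparison:** it found neither the battery nor the screwdriver in the final picture, and the screwdriver in neither, so that check says nothing.

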